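# Lock the planter grate with its retaining clip

### The job

The white grate of the hexagonal planter has to be locked onto its post. Take the orange clip by its upright fin, bring it flat onto the grate with its open mouth towards the dark post, push it sideways into the groove at the foot of the post until it is fully home, and let go of it there. Leave the smaller black clip and the drip cup where they are.

Things in the scene. Friction and masses are not known exactly. Their poses are not given: they have to be found in the camera images.
- clip: Orange U-shaped clip, 45 g, flat on the table, fin up. Plate 8 mm thick, 58 wide. Origin: underside, where the post's axis lies when home. x points out of the open mouth, z up. Slot 26 mm wide, closed at x -11 mm; prongs flare from x 14 to a 46 mm mouth at x 32. Tail 26 wide, to x -76. Grip fin centred at x -60, y 0: 24 mm along x, 10 mm thick along y, top at z 53.
- groove (a point): On the post's axis at the white grate's top, 36 mm over the table; z up. Fixed. Groove: round grey neck, diameter 22 mm, 16 mm high from the grate; above it a dark green hexagonal post, 46 mm over corners, to 52 mm over the grate. The grate is a smooth hexagon, corners 110 mm off at +x and -x; the -x side is free. At +y a joined cell has a pot, 116 mm tall, its wall 130 mm from the post.
- black_clip: Black clip, like the orange one (same axes, length, fin and thickness) but 44 mm wide with a slot only 12 mm wide, too narrow for this post: not to be used. Loose, 40 g.
- drip_cup: White hexagonal drip cup with a black rim, filled with brown clay pellets: 116 mm across corners, 75 mm tall. Origin: centre of its underside, z up. Loose, 300 g; a bystander.

How it is judged:
At the end, for the whole second after the job is handed in: The orange clip lies in the groove, fully home: its origin within 7 mm of the post's axis, at the grate's height (-4 to +6 mm), level within 10 degrees and at rest; the black clip and the drip cup are within 30 mm of where they began (horizontal distance between clip and groove below 0.007 m and z of clip in the frame of groove between -0.004 and 0.006 m and angle between clip's own z axis and vertical below 0.17 rad and linear speed of clip below 0.02 m/s and angular speed of clip below 0.2 rad/s and distance of each of black_clip, drip_cup from where it was at the start of the episode below 0.03 m); the robot touches nothing.
It fails at once if the black clip was moved by more than 30 mm (distance of black_clip from where it was at the start of the episode above 0.03 m).
It fails at once if the drip cup was moved by more than 30 mm (distance of drip_cup from where it was at the start of the episode above 0.03 m).
It also fails if it takes over 35 s, if anything falls off the work surface, if the arm or the gripper's body presses on something with over 40 N, if the wrist force passes 120 N, or if a joint passes its speed limit or range.

### The arm

A 6-joint arm with a two-finger parallel gripper is mounted at the origin on the work surface. World frame = base frame: x ahead of the robot, y to its left, z up, the work surface at z = 0. Lengths are in m, angles in rad, forces in N, time in s.
With the tool pointing down it reaches from about 0.35 to 0.85 m from the base axis. Payload 8.1 kg.
Tool frame: the origin (TCP) lies on the mounting face of the last link; the fingertips stand 173 mm ahead of it and the grasp point (between the pads) lies 155 mm ahead of it; z points along the fingers, y is the direction in which the jaws open and shut (so a half turn about z gives the same grasp; the last joint's range is limited). The gripper opens to 85 mm and grips with 20 to 120 N. Pads are 22 mm wide; open, the fingers measure 114 mm over their backs; the gripper's body (76 mm by 85 mm) begins 54 mm behind the grasp point. The pads swing forward as they close: fully open they stand 13 mm farther back than shut.
Start: joints at [1.153, 0.13, 1.488, -0, 1.523, -0.085], TCP at [0.196, 0.567, 0.405] pointing down, gripper open.
Joint ranges: [-2.96, 2.96], [-0.89, 2.26], [0.02, 2.5], [-1.34, 4.48], [0, 2.73], [-2.66, 2.66]. Speed limits (rad/s): [2.39, 2.39, 2.79, 3.14, 3.14, 3.14].

### API

Orientations are given as a unit quaternion [w, x, y, z].
In Python, from bench import robot gives the robot as it stands.
- The arm moves only by the shell command python3 -m crank 'ROWS' [OPENING] [FORCE]. ROWS is JSON, a list of rows, each a list of 6 numbers: the shift along the world's x, y, z in cm, then the turn, a rotation vector about the world's x, y, z in degrees. In form: [[dx, dy, dz, wx, wy, wz], ...]. A call has 1 to 10 rows; each row is the pose to reach, as a shift and turn from the pose measured when the call began; what a row does not reach only later rows make up. A row lasts 1/8 s, in which the tool goes at most 62.5 mm and 10.7 degrees, less where a joint would pass 70% of its speed; a pose out of reach is approached as far as the arm can. A call with a gripper value outside its range is refused whole. OPENING is the finger opening in cm, from 0 to 8.54, set as the call begins (- or left out, the last holds). The fingers move at their own pace and stop on an object; FORCE is the grip in N (left out, the last holds). Time passes only in rows, so rows that repeat a pose let the fingers close. It gives the time, the measured TCP pose, the force and the opening at its end, in the units of the state.
- robot.get_obs(): the state, without advancing time (a new reading comes with each control period).
- robot.get_image(name): name is "scene" or "side" or "wrist"; returns a dict with "color" (480x640x3 uint8, red, green, blue), "fovy" (degrees; the focal length in pixels is half the picture's height over the tangent of half this angle, whatever the lens; pixels are square), "cx", "cy" (the principal point, pixels), "R" (3x3) and "t" (3): a world point X has camera coordinates R X + t; the wrist camera has in their place "mount" (4x4, takes a point from camera to tool coordinates, whose origin is the TCP and whose axes are the flange's). Camera axes: x right, y down, z forward; pixel columns grow to the right and rows downward; lengths in m; the calibration is good to about 2 mm. A picture is of the moment at which its call begins: read the wrist's pose just before it. There is no depth.
- robot.finish_job(): hands the job in, once; it reports no verdict.
The state is a dict: "clock": time; "joints": joint angles; "joint_vel": joint speeds; "joint_efforts": joint torques, N m; "eef_pos": TCP position; "eef_rot": TCP orientation; "contact_force": force on the tool from outside, world axes, zero at the start; "ft_torque": the same for the moment, N m; "gripper_width": finger opening in m.
Only numpy, scipy, OpenCV 4.12 (cv2) and the standard library are available. Lean on these libraries where they do the work, as an engineer would, in place of code of your own. Each camera call takes 0.05 s, during which the arm holds its last target. There are 200 camera calls.

## Working session

There is one attempt and no reset: what is moved stays moved. The work goes in short steps, Python scripts to look and compute and a shell command to move; the robot and the scene stay as the last step left them, time stands still between calls to the robot, and variables do not carry over. Pictures are saved under pics/ and viewed, about 8 in all and at most 12, crops included, and the job is handed in when it is done.

```bash
ls; mkdir -p pics
python3 - <<'E'
from bench import robot
import cv2,numpy as np,pickle
print(robot.get_obs())
ims={}
for n in("scene","side"):
    d=robot.get_image(n);ims[n]=d;cv2.imwrite(f"pics/{n}0.png",d["color"][:,:,::-1]);print(n,{k:v for k,v in d.items() if k!="color"})
pickle.dump(ims,open("ims.pkl","wb"))
E
```

```text
pics
{'clock': 0.0, 'joints': array([ 1.15260526e+00,  1.31209501e-01,  1.48932691e+00,  1.07289667e-05,
        1.52297588e+00, -8.54018159e-02]), 'joint_vel': array([-0.00092789, -0.00075056, -0.00036071, -0.0016608 ,  0.00040519,
        0.00028873]), 'joint_efforts': array([ 2.32228349e-04, -5.69376469e+01, -5.00567079e+01,  7.88408238e-05,
        1.44624675e-02, -2.85049492e-05]), 'eef_pos': array([0.19589072, 0.56687349, 0.40358908]), 'eef_rot': array([-2.44322215e-04,  1.65628039e-01,  9.86187828e-01, -9.28216664e-04]), 'contact_force': array([ 0.22551298, -0.84138617,  0.19020213]), 'ft_torque': array([-0.01840772, -0.02239772, -0.03374144]), 'gripper_width': 0.08537436291230364}
scene {'fovy': 55.17386007719609, 'cx': 312.027531267374, 'cy': 236.97336183510757, 'R': array([[-0.46473971,  0.88541873,  0.00711878],
       [ 0.6807375 ,  0.36242455, -0.63658849],
       [-0.56622739, -0.29100193, -0.77117081]]), 't': array([ 0.37268039, -0.37248841,  1.18229159])}
side {'fovy': 45.944817321758585, 'cx': 316.94124449611627, 'cy': 230.48055178430047, 'R': array([[-9.83550122e-01, -1.80635212e-01,  2.79253489e-04],
       [-1.07240622e-01,  5.82674659e-01, -8.05598964e-01],
       [ 1.45356826e-01, -7.92376907e-01, -5.92461164e-01]]), 't': array([0.6145716 , 0.14927482, 0.97114598])}
```

View pics/scene0.png

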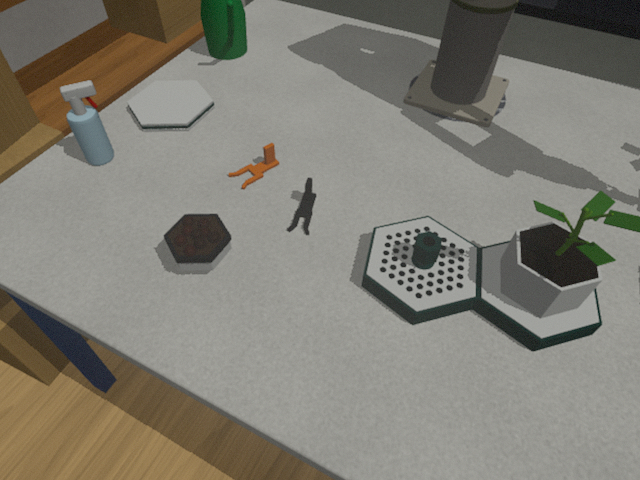

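View pics/side0.png

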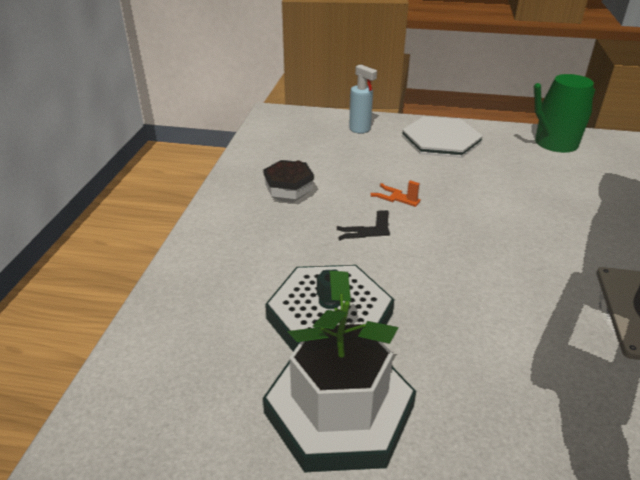

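Scene view: orange clip at about (255,168) with its fin at (270,153) and mouth to the left, black clip at (304,207), cup at (198,240), post at (426,250). The side view shows the same layout.

```bash
cat > h.py <<'E'
import numpy as np,cv2
def ray(d,uv,R=None,t=None):
    R=d["R"] if R is None else R;t=d["t"] if t is None else t
    f=240/np.tan(np.radians(d["fovy"])/2)
    v=R.T@np.array([(uv[0]-d["cx"])/f,(uv[1]-d["cy"])/f,1]);return -R.T@t,v
def onz(d,uv,z,R=None,t=None):
    c,v=ray(d,uv,R,t);return c+v*(z-c[2])/v[2]
def tri(rs):
    A=0;b=0
    for c,v in rs:
        v=v/np.linalg.norm(v);P=np.eye(3)-np.outer(v,v);A=A+P;b=b+P@c
    x=np.linalg.solve(A,b);return x,[np.linalg.norm((np.eye(3)-np.outer(v,v)/(v@v))@(x-c)) for c,v in rs]
def orange(im):
    h=cv2.cvtColor(im,cv2.COLOR_RGB2HSV);m=cv2.inRange(h,(4,170,110),(16,255,255))
    n,l,s,_=cv2.connectedComponentsWithStats(m);k=1+np.argmax(s[1:,4]);return (l==k).astype(np.uint8)
def wrist(o,d):
    from scipy.spatial.transform import Rotation as Q
    q=o["eef_rot"];T=np.eye(4);T[:3,:3]=Q.from_quat(q[[1,2,3,0]]).as_matrix();T[:3,3]=o["eef_pos"]
    W=np.linalg.inv(T@d["mount"]);return W[:3,:3],W[:3,3]
E
python3 - <<'E'
from h import *;import pickle
ims=pickle.load(open("ims.pkl","rb"));np.set_printoptions(precision=4,suppress=True)
for n,d in ims.items():
    m=orange(d["color"]);ys,xs=np.nonzero(m);print(n,m.sum(),xs.min(),xs.max(),ys.min(),ys.max())
    for w,u in (("left",(xs.min(),ys[xs==xs.min()].mean())),("right",(xs.max(),ys[xs==xs.max()].mean())),("top",(xs[ys==ys.min()].mean(),ys.min())),("bot",(xs[ys==ys.max()].mean(),ys.max()))): print(w,u,onz(d,u,.004),onz(d,u,.053))
s,e=ims["scene"],ims["side"]
print("post top",tri([ray(s,(428,237)),ray(e,(328,276))]))
print("post top z.088",onz(s,(428,237),.088),onz(e,(328,276),.088))
print("fin top",tri([ray(s,(269,146)),ray(e,(413,182))]))
print("black fin top",onz(s,(309,181),.053),onz(e,(382,212),.053))
print("black mouth",onz(s,(290,231),.004),onz(s,(308,233),.004),"cup",onz(s,(198,230),.075))
# grate top corners (scene)
for u in((374,224),(428,217),(476,246),(480,293),(414,310),(364,276)): print("grate",onz(s,u,.036))
for u in((290,267),(362,266),(393,302),(266,304)): print("grate side",onz(e,u,.036))
big=np.hstack([cv2.resize(i["color"][y:y+100,x:x+133,::-1],(400,300),interpolation=cv2.INTER_CUBIC) for i,x,y in((s,205,120),(s,360,200))])
big2=np.hstack([cv2.resize(i["color"][y:y+100,x:x+133,::-1],(400,300),interpolation=cv2.INTER_CUBIC) for i,x,y in((e,335,150),(e,263,255))])
cv2.imwrite("pics/crops.png",np.vstack([big,big2]))
E
```

```text
scene 346 229 277 160 187
left (np.int64(229), np.float64(174.0)) [ 0.5351 -0.3391  0.004 ] [ 0.5763 -0.3033  0.053 ]
right (np.int64(277), np.float64(162.0)) [ 0.4542 -0.2687  0.004 ] [ 0.5013 -0.2381  0.053 ]
top (np.float64(274.3333333333333), np.int64(160)) [ 0.4513 -0.2772  0.004 ] [ 0.4986 -0.2459  0.053 ]
bot (np.float64(243.0), np.int64(187)) [ 0.5542 -0.2913  0.004 ] [ 0.5939 -0.259   0.053 ]
side 2221 408 639 0 29
left (np.int64(408), np.float64(10.538461538461538)) [ 0.5506 -1.7989  0.004 ] [ 0.5456 -1.6152  0.053 ]
right (np.int64(639), np.float64(28.5)) [-0.3731 -1.7078  0.004 ] [-0.3127 -1.5306  0.053 ]
top (np.float64(414.5), np.int64(0)) [ 0.5304 -1.9797  0.004 ] [ 0.5268 -1.7832  0.053 ]
bot (np.float64(628.6842105263158), np.int64(29)) [-0.3308 -1.6933  0.004 ] [-0.2734 -1.5171  0.053 ]
post top (array([0.5853, 0.1008, 0.092 ]), [np.float64(0.004018564653607619), np.float64(0.0040185646536076225)])
post top z.088 [0.5774 0.0979 0.088 ] [0.5879 0.1012 0.088 ]
fin top (array([ 0.4643, -0.2794,  0.0518]), [np.float64(0.00033280306400899554), np.float64(0.00033280306400892794)])
black fin top [ 0.5196 -0.1552  0.053 ] [ 0.52   -0.1508  0.053 ]
black mouth [ 0.6124 -0.1469  0.004 ] [ 0.6007 -0.1143  0.004 ] cup [ 0.7355 -0.2547  0.075 ]
grate [ 0.5482 -0.0046  0.036 ]
grate [0.4847 0.0777 0.036 ]
grate [0.511  0.1753 0.036 ]
grate [0.6053 0.2069 0.036 ]
grate [0.6864 0.1222 0.036 ]
grate [0.6635 0.0256 0.036 ]
grate side [0.6689 0.03   0.036 ]
grate side [0.5412 0.0036 0.036 ]
grate side [0.479  0.0877 0.036 ]
grate side [0.6874 0.1309 0.036 ]
```

View pics/crops.png

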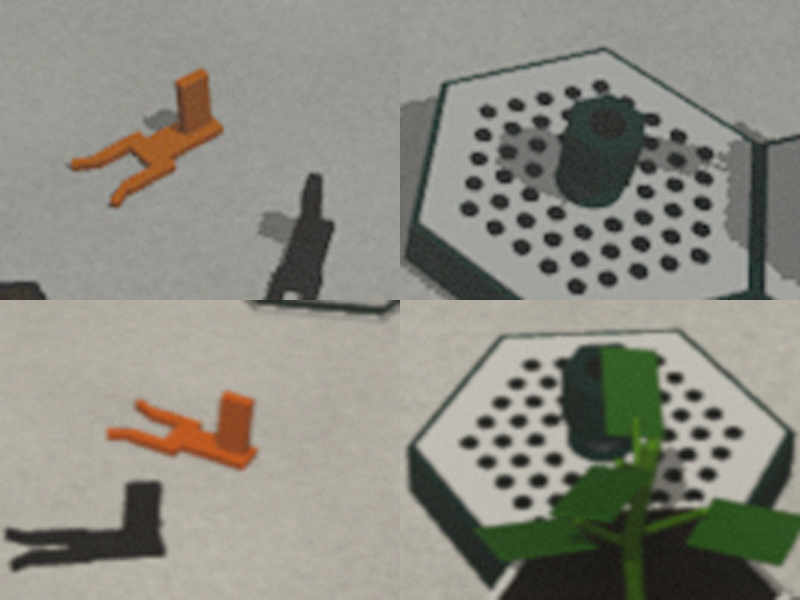

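Clip yaw ≈ -24°, fin at (0.464,-0.279,0.052) (two views agree to 0.3 mm). The post is near (0.585,0.101), and the free side faces the robot at yaw about 14°. I'll move along an arc high over the pot.

```bash
python3 -m crank '[[1.5,-3.2,4,0,0,0],[3.5,-7.7,7,0,0,0],[6,-12.7,9,0,0,0],[9,-17.2,10,0,0,0],[12.5,-21.7,10,0,0,0],[16,-26.2,10,0,0,0],[19,-31.2,10,0,0,0],[21.5,-36.2,10,0,0,0],[23.5,-41.7,10,0,0,0],[25,-47.2,10,0,0,0]]' 8.5 40
```

```text
clock: 1.35
eef_pos: [0.4462, 0.093, 0.5033]
eef_rot: [-0.0, 0.166, 0.986, -0.001]
contact_force: [1.3, 0.5, 0.3]
gripper_width: 0.085
```

```bash
python3 -m crank '[[1,-6,0,0,0,0],[1.5,-12,0,0,0,-1],[2,-18,0,0,0,-2],[2,-24,-2,0,0,-3],[2,-29,-5,0,0,-4],[2,-33,-9,0,0,-5],[2,-36,-13,0,0,-5],[1.8,-37.2,-15,0,0,-5],[1.8,-37.2,-15,0,0,-5]]'
python3 - <<'E'
from bench import robot
from h import *
o=robot.get_obs();d=robot.get_image("wrist");R,t=wrist(o,d)
cv2.imwrite("pics/w1.png",d["color"][:,:,::-1]);import pickle;pickle.dump((o,d),open("w1.pkl","wb"))
print(o["eef_pos"],o["eef_rot"],"cam",-R.T@t,"dir",R[2],d["fovy"])
E
```

```text
clock: 2.48
eef_pos: [0.4636, -0.2788, 0.3516]
eef_rot: [-0.002, 0.209, 0.978, 0.0]
contact_force: [-0.1, 0.0, 0.3]
gripper_width: 0.0851
[ 0.46360318 -0.27882953  0.35158085] [-2.25368098e-03  2.08996160e-01  9.77913864e-01  1.75834055e-05] cam [ 0.39693288 -0.24895814  0.32159958] dir [ 0.25633932 -0.11529242 -0.95968631] 62.18898904352081
```

View pics/w1.png

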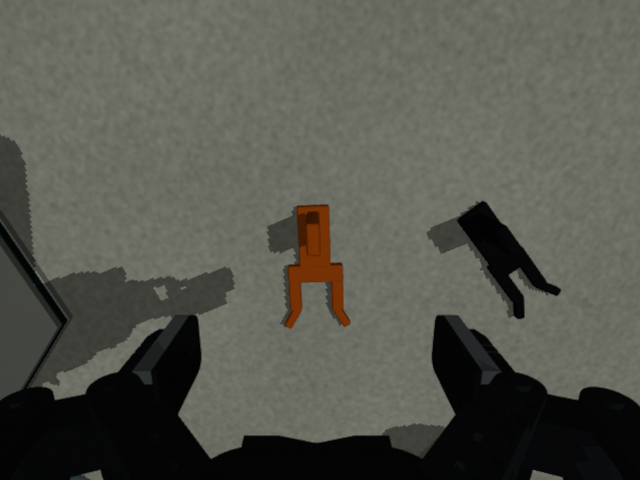

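Run:
```python
from h import *;import pickle
np.set_printoptions(precision=4,suppress=True)
o,d=pickle.load(open("w1.pkl","rb"));R,t=wrist(o,d)
h=cv2.cvtColor(d["color"],cv2.COLOR_RGB2HSV);m=cv2.inRange(h,(4,150,50),(18,255,255));m[:, :240]=0;m[:,400:]=0
ys,xs=np.nonzero(m);print(m.sum()/255,xs.min(),xs.max(),ys.min(),ys.max())
for y in (206,212,220,230,240,250,256,258,262,264,266,268,272,280,290,300,310,320,324):
    r=np.nonzero(m[y])[0]
    if len(r):
        g=np.split(r,np.nonzero(np.diff(r)>1)[0]+1)
        print(y,[(a[0],a[-1]) for a in g],[onz(d,(c,y),.008,R,t)[:2].round(4) for c in(r[0]-.5,r[-1]+.5)])
P=lambda u,z:onz(d,u,z,R,t)[:2]
for y in(208,215,272,280):
    r=np.nonzero(m[y])[0];a=P((r[0]-.5,y),.008);b=P((r[-1]+.5,y),.008)
    print("mid",y,(a+b)/2,"width",np.linalg.norm(a-b))
cr=d["color"][195:335,270:365,::-1];cv2.imwrite("pics/w1c.png",cv2.resize(cr,None,fx=4,fy=4,interpolation=cv2.INTER_CUBIC))
```

```text
3754.0 285 349 205 327
206 [(np.int64(298), np.int64(327))] [array([ 0.4429, -0.286 ]), array([ 0.4527, -0.2641])]
212 [(np.int64(297), np.int64(328))] [array([ 0.447 , -0.2887]), array([ 0.4575, -0.2654])]
220 [(np.int64(297), np.int64(328))] [array([ 0.4529, -0.2915]), array([ 0.4635, -0.268 ])]
230 [(np.int64(298), np.int64(328))] [array([ 0.4608, -0.2942]), array([ 0.471 , -0.2713])]
240 [(np.int64(299), np.int64(329))] [array([ 0.4687, -0.297 ]), array([ 0.4791, -0.2739])]
250 [(np.int64(299), np.int64(329))] [array([ 0.4765, -0.3006]), array([ 0.4869, -0.2773])]
256 [(np.int64(299), np.int64(329))] [array([ 0.4812, -0.3028]), array([ 0.4916, -0.2794])]
258 [(np.int64(299), np.int64(329))] [array([ 0.4827, -0.3035]), array([ 0.4932, -0.2801])]
262 [(np.int64(299), np.int64(330))] [array([ 0.4859, -0.305 ]), array([ 0.4967, -0.2807])]
264 [(np.int64(296), np.int64(296)), (np.int64(299), np.int64(341))] [array([ 0.4865, -0.308 ]), array([ 0.5021, -0.2731])]
266 [(np.int64(288), np.int64(342))] [array([ 0.4853, -0.3148]), array([ 0.504, -0.273])]
268 [(np.int64(288), np.int64(342))
[... 370 characters left out ...]
(np.int64(290), np.int64(300)), (np.int64(332), np.int64(342))] [array([ 0.5138, -0.3263]), array([ 0.5323, -0.285 ])]
310 [(np.int64(291), np.int64(300)), (np.int64(333), np.int64(342))] [array([ 0.5226, -0.3295]), array([ 0.5408, -0.2887])]
320 [(np.int64(287), np.int64(295)), (np.int64(340), np.int64(349))] [array([ 0.5297, -0.3367]), array([ 0.552 , -0.2868])]
324 [(np.int64(285), np.int64(293)), (np.int64(343), np.int64(348))] [array([ 0.5325, -0.3399]), array([ 0.5552, -0.2891])]
mid 208 [ 0.4493 -0.2757] width 0.025528659209016407
mid 215 [ 0.4545 -0.278 ] width 0.025657077477613505
mid 272 [ 0.4995 -0.2961] width 0.045981301634035056
mid 280 [ 0.5062 -0.2986] width 0.0454174784711113
```

View pics/w1c.png

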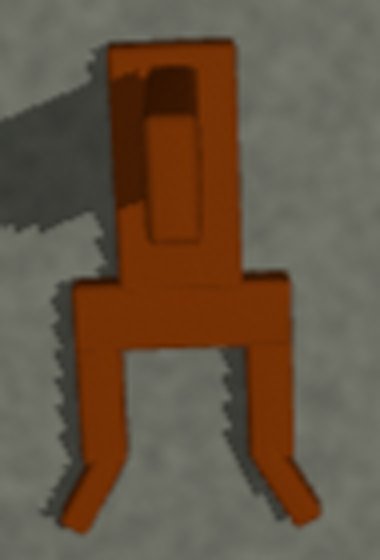

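The clip's fin is centred at (0.4625,-0.2805) and its yaw is about -22.3°. The measured tail width of 25.6 mm and fin height agree with the given sizes. Descending and closing.

```bash
python3 -m crank '[[-0.1,-0.2,-5,0,0,1.8],[-0.1,-0.2,-10,0,0,1.8],[-0.1,-0.2,-14,0,0,1.8],[-0.1,-0.2,-15.7,0,0,1.8],[-0.1,-0.2,-15.7,0,0,1.8]]' 5 40; python3 -m crank '[[0,0,0,0,0,0],[0,0,0,0,0,0],[0,0,0,0,0,0],[0,0,0,0,0,0],[0,0,0,0,0,0]]' 0.4 40
```

```text
clock: 3.15
eef_pos: [0.4638, -0.2801, 0.1972]
eef_rot: [-0.001, 0.193, 0.981, -0.0]
contact_force: [0.5, 0.6, 1.1]
gripper_width: 0.05
clock: 3.78
eef_pos: [0.4647, -0.2807, 0.1991]
eef_rot: [0.001, 0.193, 0.981, -0.001]
contact_force: [1.0, 0.8, 6.9]
gripper_width: 0.0094
```

Fin held (9.4 mm opening). I'll lift, carry it over the post turned by about 36°, and look down at the post there.

```bash
python3 -m crank '[[0,0,5,0,0,0],[0,0,11,0,0,0],[1,3,16,0,0,3],[3,8,19,0,0,8],[5,14,20,0,0,14],[7,20,20,0,0,20],[9,26,20,0,0,26],[11,32,20,0,0,32],[12,37,20,0,0,36],[12,38.2,20,0,0,36]]'; python3 -m crank '[[0,0,0,0,0,0],[0,0,0,0,0,0]]'
python3 - <<'E'
from bench import robot
from h import *
o=robot.get_obs();d=robot.get_image("wrist");R,t=wrist(o,d)
cv2.imwrite("pics/w2.png",d["color"][:,:,::-1]);import pickle;pickle.dump((o,d),open("w2.pkl","wb"))
E
```

```text
clock: 5.03
eef_pos: [0.5847, 0.1045, 0.3992]
eef_rot: [0.001, -0.122, 0.993, -0.0]
contact_force: [-0.3, 0.1, -1.1]
gripper_width: 0.0092
clock: 5.28
eef_pos: [0.5846, 0.1035, 0.3993]
eef_rot: [0.001, -0.121, 0.993, -0.001]
contact_force: [-0.3, 0.1, -0.5]
gripper_width: 0.0093
```

View pics/w2.png

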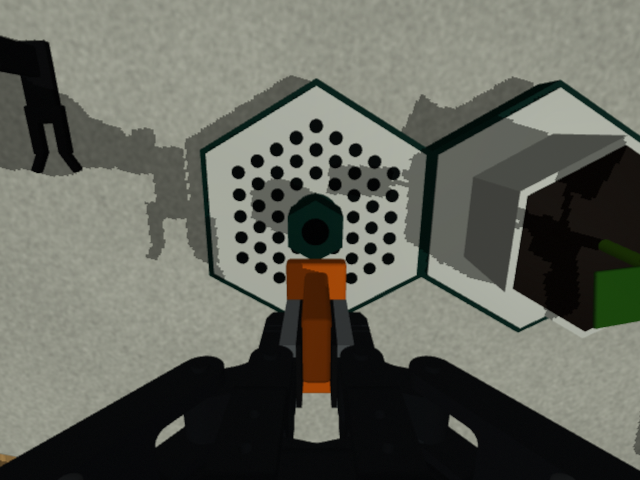

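Wrist view: post top with its central hole at about (316,232) and grate corners at (316,81), (203,151), (427,152), (212,274) and (420,273). The clip's tail edge is level at row 260, and the fin is held between the pads.

Run:
```python
from h import *;import pickle
np.set_printoptions(precision=4,suppress=True)
o,d=pickle.load(open("w2.pkl","rb"));R,t=wrist(o,d);im=d["color"]
g=cv2.cvtColor(im,cv2.COLOR_RGB2GRAY)
sub=im[185:262,280:352].astype(int);hole=(sub.sum(2)<40)
n,l,s,c=cv2.connectedComponentsWithStats(hole.astype(np.uint8));k=1+np.argmax(s[1:,4]);u=c[k]+[280,185];print("hole",s[k],u,onz(d,u,.088,R,t))
dark=(g<70)
for y in(215,225,232,240,248):
    r=np.nonzero(dark[y,270:362])[0]+270;print(y,r.min(),r.max(),onz(d,((r.min()+r.max())/2,y),.088,R,t)[:2],np.linalg.norm(onz(d,(r.min()-.5,y),.088,R,t)-onz(d,(r.max()+.5,y),.088,R,t)))
C={k:onz(d,v,.036,R,t)[:2] for k,v in dict(a=(316,83),l1=(205,152),r1=(426,153),l2=(213,273),r2=(418,273)).items()};print(C)
print("centres",(C["l1"]+C["r2"])/2,(C["r1"]+C["l2"])/2, "diag",np.linalg.norm(C["l1"]-C["r2"]))
# predicted tail end corners for level clip, nominal grasp (pick: clip z0 at TCP-.199, fin at TCP xy)
q=o["eef_rot"];jy=np.degrees(np.arctan2(2*q[2]**2-1,2*q[1]*q[2]));psi=np.radians(jy-90);print("jaw",jy)
X=np.array([np.cos(psi),np.sin(psi),0]);Y=np.array([-X[1],X[0],0]);f=240/np.tan(np.radians(d["fovy"])/2)
for a,b in((-16,-13),(-16,13)):
    p=o["eef_pos"]+a/1e3*X+b/1e3*Y+[0,0,-.191];c=R@p+t;print("pred",f*c[:2]/c[2]+[d["cx"],d["cy"]])
h=cv2.cvtColor(im,cv2.COLOR_RGB2HSV);m=cv2.inRange(h,(4,150,50),(18,255,255))[250:300,270:362]
for y in(258,260,261,262,263,265,268):
    r=np.nonzero(m[y-250])[0]+270;print(y,(r.min(),r.max()) if len(r) else None)
```

```text
hole [ 21  33  29  28 607] [314.9308 231.4646] [0.584  0.1023 0.088 ]
215 272 358 [0.5721 0.0994] 0.06256863549367427
225 288 342 [0.5793 0.1012] 0.03984809714925874
232 276 341 [0.5855 0.0978] 0.04806934136360682
240 273 357 [0.5902 0.1039] 0.06227588359580962
248 291 339 [0.5962 0.1053] 0.03611680497626539
{'a': array([0.4813, 0.0775]), 'l1': array([0.5537, 0.0023]), 'r1': array([0.5111, 0.1773]), 'l2': array([0.6559, 0.0263]), 'r2': array([0.6118, 0.2034])}
centres [0.5828 0.1029] [0.5835 0.1018] diag 0.20935847144591083
jaw 103.93918856620674
pred [285.6747 267.058 ]
pred [346.5027 267.0833]
258 None
260 (np.int64(288), np.int64(343))
261 (np.int64(288), np.int64(344))
262 (np.int64(287), np.int64(344))
263 (np.int64(287), np.int64(344))
265 (np.int64(287), np.int64(345))
268 (np.int64(287), np.int64(345))
```

The post axis is (0.584,0.102), where the hole and the grate centre agree to 1 mm. The clip is level, heading 13.9°. Backing off along -x, then down.

```bash
python3 -m crank '[[-5,-1.3,0,0,0,0],[-10,-2.6,0,0,0,0],[-13.2,-3.4,-2,0,0,0],[-13.2,-3.4,-8,0,0,0],[-13.2,-3.4,-13,0,0,0],[-13.2,-3.4,-15,0,0,0],[-13.2,-3.4,-15.8,0,0,0],[-13.2,-3.4,-15.8,0,0,0],[-13.2,-3.4,-15.8,0,0,0]]'
python3 - <<'E'
from bench import robot
from h import *
a=robot.get_image("scene")["color"][160:320,330:510,::-1];b=robot.get_image("side")["color"][240:360,255:435,::-1]
cv2.imwrite("pics/pre.png",np.hstack([cv2.resize(a,(400,355),interpolation=3),cv2.resize(b,(400,267),interpolation=3).__class__(0) if 0 else cv2.copyMakeBorder(cv2.resize(b,(400,267),interpolation=3),0,88,0,0,0)]))
E
```

```text
clock: 6.45
eef_pos: [0.4535, 0.069, 0.2428]
eef_rot: [0.002, -0.121, 0.993, -0.001]
contact_force: [0.2, 0.4, 0.1]
gripper_width: 0.009
```

View pics/pre.png

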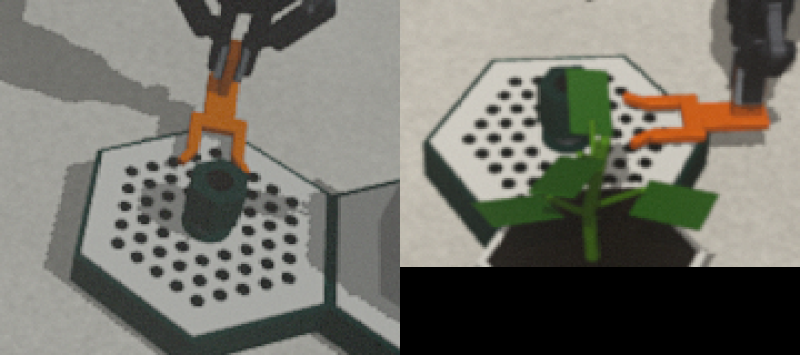

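Mouth faces the post, level, a few mm above the grate. Lower 5 mm, then slide most of the way and check forces.

```bash
python3 -m crank '[[0,0,-0.5,0,0,0],[0,0,-0.5,0,0,0],[1.2,0.32,-0.5,0,0,0],[2.4,0.63,-0.5,0,0,0],[3.6,0.95,-0.5,0,0,0],[4.5,1.2,-0.5,0,0,0],[4.5,1.2,-0.5,0,0,0]]'; python3 -m crank '[[0.8,0.2,0,0,0,0],[1.6,0.4,0,0,0,0],[2.3,0.57,0,0,0,0],[2.3,0.57,0,0,0,0]]'
```

```text
clock: 7.42
eef_pos: [0.499, 0.0813, 0.2376]
eef_rot: [0.002, -0.121, 0.993, -0.001]
contact_force: [0.3, -0.3, -0.4]
gripper_width: 0.0092
clock: 7.92
eef_pos: [0.5225, 0.0871, 0.2377]
eef_rot: [0.002, -0.121, 0.993, -0.001]
contact_force: [0.1, -0.1, -0.5]
gripper_width: 0.0096
```

```bash
python3 -m crank '[[0.2,0.05,0,0,0,0],[0.4,0.1,0,0,0,0],[0.4,0.1,0,0,0,0]]'; python3 -m crank '[[0.2,0.05,0,0,0,0],[0.2,0.05,0,0,0,0]]'
```

```text
clock: 8.3
eef_pos: [0.5266, 0.0881, 0.2378]
eef_rot: [0.002, -0.121, 0.993, -0.001]
contact_force: [0.2, 0.7, -0.3]
gripper_width: 0.009
clock: 8.55
eef_pos: [0.5278, 0.0884, 0.2373]
eef_rot: [0.001, -0.121, 0.993, -0.001]
contact_force: [-6.3, -0.8, 3.7]
gripper_width: 0.009
```

Contact of -6 N at TCP 58 mm short of the axis, as expected for home (the pads sat about 2 mm ahead of the fin centre). Lower onto the grate.

```bash
python3 -m crank '[[0,0,-0.2,0,0,0],[0,0,-0.3,0,0,0],[0,0,-0.3,0,0,0]]'; python3 -m crank '[[0,0,0,0,0,0],[0,0,0,0,0,0],[0,0,0,0,0,0]]' 3 20
```

```text
clock: 8.93
eef_pos: [0.5278, 0.0884, 0.2351]
eef_rot: [0.001, -0.121, 0.993, -0.001]
contact_force: [-5.3, -1.1, 9.2]
gripper_width: 0.0096
clock: 9.3
eef_pos: [0.5278, 0.0884, 0.235]
eef_rot: [0.001, -0.121, 0.993, -0.001]
contact_force: [-0.5, -0.3, -0.5]
gripper_width: 0.03
```

```bash
python3 -m crank '[[0,0,2,0,0,0],[0,0,5,0,0,0],[-2,-0.5,9,0,0,0],[-4,-1,13,0,0,0],[-4,-1,16,0,0,0],[-4,-1,16,0,0,0]]'
python3 - <<'E'
from bench import robot
from h import *
import pickle
o=robot.get_obs();w=robot.get_image("wrist");S=robot.get_image("scene");e=robot.get_image("side");pickle.dump((o,w,S,e),open("end.pkl","wb"))
a=S["color"][160:320,330:510,::-1];b=e["color"][240:360,255:435,::-1]
top=np.hstack([cv2.resize(a,(400,355),interpolation=3)[60:300],cv2.resize(b,(400,267),interpolation=3)[:240]])
wi=cv2.resize(w["color"][:,:,::-1],(480,360),interpolation=3)
sc=cv2.resize(S["color"][120:290,140:360,::-1],(320,247))
cv2.imwrite("pics/end.png",np.vstack([top,np.hstack([wi,cv2.copyMakeBorder(sc,0,113,0,0,0)])]))
E
```

```text
clock: 10.05
eef_pos: [0.4885, 0.0784, 0.3983]
eef_rot: [0.004, -0.121, 0.993, -0.001]
contact_force: [0.9, 0.4, -0.9]
gripper_width: 0.0301
```

View pics/end.png

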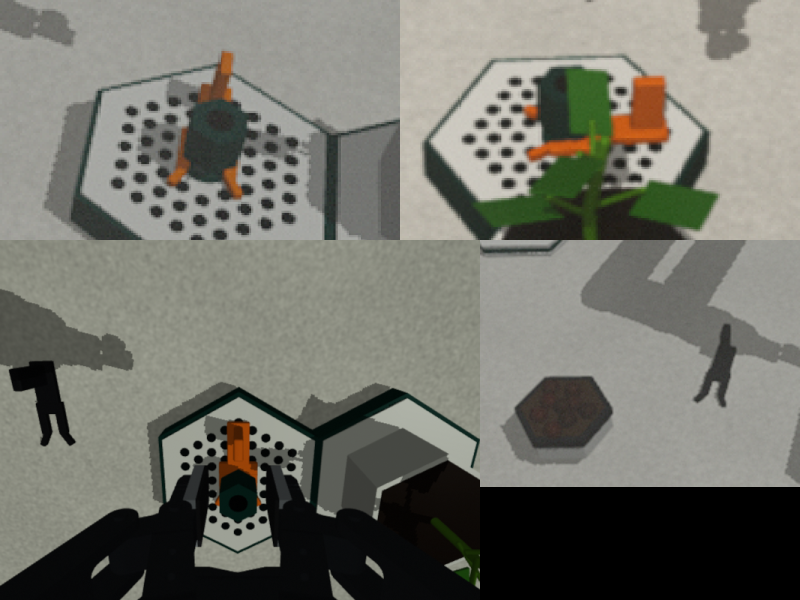

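The clip straddles the neck with its prong tips past the post, flat on the grate. One numeric check of seating and the bystanders.

Run:
```python
from h import *;import pickle
np.set_printoptions(precision=4,suppress=True)
o,w,S,e=pickle.load(open("end.pkl","rb"));R,t=wrist(o,w)
h=cv2.cvtColor(w["color"],cv2.COLOR_RGB2HSV);m=cv2.inRange(h,(4,150,50),(18,255,255));m[:235]=0
ys,xs=np.nonzero(m);y0=ys.min();print("tail rows",y0,xs[ys<=y0+2].min(),xs[ys<=y0+2].max())
hole=w["color"][300:400,280:360].astype(int).sum(2)<40
n,l,s,c=cv2.connectedComponentsWithStats(hole.astype(np.uint8));k=1+np.argmax(s[1:,4]);u=c[k]+[280,300]
H=onz(w,u,.088,R,t);A=np.array([.584,.102]);X=np.array([.9705,.2409]);Y=np.array([-.2409,.9705])
print("hole",s[k],u,H)
for y in range(y0,y0+12,2):
    r=np.nonzero(m[y])[0];a,b=[onz(w,(q,y),.044,R,t)[:2] for q in(r[0]-.5,r[-1]+.5)]
    p=(a+b)/2-A;print(y,r[0],r[-1],"width",np.linalg.norm(a-b),"along",p@X,"across",p@Y)
i0=pickle.load(open("ims.pkl","rb"))["scene"]["color"];
for nm,(x0,x1,y0,y1) in dict(black=(285,325,170,240),cup=(155,240,205,275)).items():
    for im in(i0,S["color"]):
        g=im[y0:y1,x0:x1].max(2)<75;yy,xx=np.nonzero(g);print(nm,g.sum(),xx.mean()+x0,yy.mean()+y0)
```

```text
tail rows 242 303 332
hole [ 13   6  49  32 900] [316.9611 321.5856] [0.5592 0.0959 0.088 ]
242 304 324 width 0.017769696599129286 along -0.0772407741073487 across -0.002472708400982181
244 303 332 width 0.0254228018300804 along -0.07547757043799289 across 0.0004888970852786426
246 303 332 width 0.0254618165611832 along -0.07370784538951891 across 0.0004898643473606822
248 302 332 width 0.02635118773907167 along -0.07193250074911688 across 6.573696504875507e-05
250 303 332 width 0.02554020638992685 along -0.0701520498017026 across 0.0004918077842934089
252 302 332 width 0.026432441418785396 along -0.0683657349338018 across 6.637529023711578e-05
black 561 304.57575757575756 207.50802139037432
black 575 304.6678260869565 206.89043478260868
cup 2469 197.08586472255973 238.257189145403
cup 2460 197.08414634146342 238.2630081300813
```

Tail end sits at -76 to -77 mm from the axis (it must be -76) and under 1 mm off to the side. The bystanders have not moved. Handing in.

```bash
python3 -c "
from bench import robot
print(robot.finish_job())"
```

```text
the job is handed in; nothing more can be done
None
```

I gripped the orange clip by its fin and carried it over the pot side. I brought it down in front of the post from the free side, about 3 mm above the grate, and slid it in until the post pushed back with about 6 N. I then lowered it onto the grate, let go, and moved the gripper clear. The job was handed in at about 10 s on the robot's clock.

**Last checks:**
- **Seating:** the clip's tail end measured 76–77 mm from the post's axis, where 76 mm is fully home, and less than 1 mm off to the side. The clip looks flat on the grate in the scene, side and wrist images.
- **Bystanders:** in the scene image, the black clip and the drip cup are within about 1 pixel of where they started.
- **Gripper:** it was well clear of everything, with no contact force beyond about 1 N.

**One check failed:** in the final wrist image, my attempt to find the hole in the post's top gave a point about 25 mm off, because the dark area it picked up was larger than the hole. I used the earlier axis position instead, where the hole and the grate corners had agreed to about 1 mm.

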